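# Load the bench shaker and hold its spring dial at the third notch

## Robot

A 6-joint arm with a two-finger parallel gripper is mounted at the origin on the work surface. World frame = base frame: x ahead of the robot, y to its left, z up, the work surface at z = 0. Lengths are in m, angles in rad, forces in N, time in s.
With the tool pointing down it reaches from about 0.325 to 0.775 m from the base axis. Payload 5.5 kg.
Tool frame: the origin (TCP) lies midway between the tips of the shut fingers; the grasp point (between the pads) lies robot.hold_point_z behind it (robot.hold_point_z is the distance from the TCP to the grasp point, in m); x points along the fingers, y is the direction in which the jaws open and shut, and the axes are right-handed (so a half turn about x gives the same grasp; the last joint's range is limited). The gripper opens to 88 mm and grips with 3 to 60 N. Pads are 20 mm wide; open, the fingers measure 115 mm over their backs; the gripper's body (75 mm by 178 mm) begins 61 mm behind the grasp point.
Start: joints at [-1.357, 0.091, 1.231, -0, 1.82, -0.057], TCP at [0.161, -0.578, 0.223] pointing down, gripper open.
Joint ranges: [-2.87, 2.87], [-0.86, 2.18], [0.17, 2.46], [-1.51, 4.65], [0.06, 2.69], [-2.65, 2.65]. Speed limits (rad/s): [2.57, 2.57, 3.01, 3.14, 3.14, 3.14].

## Interface

Orientations are given as a rotation vector (axis times angle).
In Python, from station import robot gives the robot as it stands.
- The arm moves only by the tool step_arm, never from a script. Its argument "plan" is a list of rows, each an object of numbers: "tx", "ty", "tz": the shift along the tool's x, y, z in units of 500 mm (1.0 is 500 mm); "ax", "ay", "az": the turn, a rotation vector about the tool's x, y, z in units of 90 degrees (1.0 is 90 degrees). In form: [{"tx": .., "ty": .., "tz": .., "ax": .., "ay": .., "az": ..}, ...]. A call has 1 to 5 rows; each row is the pose to reach, as a shift and turn from the pose commanded when the call began, along the tool's axes at that moment; what a row does not reach only later rows make up. A row lasts 1/8 s, in which the tool goes at most 62.5 mm and 10.7 degrees, less where a joint would pass 70% of its speed; a pose out of reach is approached as far as the arm can. A call with a number of a shift or a turn outside -1 to 1 is refused whole. A call with a gripper value outside its range is refused whole. "fingers" is the opening, from 0 (shut) to 1 (fully open), set as the call begins (left out, the last holds). The fingers move at their own pace and stop on an object; "squeeze" is the grip in N (left out, the last holds). Time passes only in rows, so rows that repeat a pose let the fingers close. It gives the time, the measured TCP pose, the force and the opening at its end, in the units of the state.
- robot.state(): the state, without advancing time (a new reading comes with each control period).
- robot.read_camera(name): name is "side" or "top"; returns the picture (384x512x3 uint8, red, green, blue); there is no depth.
- robot.camera_info(name): a dict with "mtx" (3x3 intrinsics, pixels), "R" (3x3) and "t" (3): a world point X has camera coordinates R X + t. Camera axes: x right, y down, z forward; pixel columns grow to the right and rows downward; lengths in m; the calibration is good to about 2 mm. A picture is of the moment at which its call begins. camera_info takes no time and is no camera call.
- robot.sign_off(): hands the job in, once; it reports no verdict.
The state is a dict: "t": time; "qpos": joint angles; "qd": joint speeds; "joint_torque": joint torques, N m; "eef_pos": TCP position; "eef_rot": TCP orientation; "ft_force": force on the tool from outside, world axes, zero at the start; "ft_torque": the same for the moment, N m; "width": finger opening in m.
Only numpy, scipy, OpenCV 4.12 (cv2) and the standard library are available. Lean on these libraries where they do the work, as an engineer would, in place of code of your own. Each camera call takes 0.05 s, during which the arm holds its last target. There are 200 camera calls.

## Task

Stand the amber round bottle and the green square bottle upright in the two empty ends of the blue carrier on top of the shaker, one on each side of the white bottle that is already there, and let go of them. Then, with the gripper's fingers, press the orange peg of the shaker's spring-return dial down past its first and second notches to the third, at the stop beside the red dot, and finish while still holding it there: do not let it spring back. Leave the dial alone until both bottles are in, and leave the wash bottle, the dish stack and the glass jar where they stand.

Things in the scene. Friction and masses are not known exactly. Their poses are not given: they have to be found in the camera images.
- shaker: White bench shaker, a fixed box 220 mm deep (its x) x 250 mm wide (its y) x 120 mm high, in a new place and yaw each time; it does not move. Origin: centre of its underside, on the work surface. Its x axis points from its front face (x = -110 mm, with the dial, turned towards the robot's right, world -y) to its back; its y axis to the left as one faces the front (about towards the robot); z up.
- carrier: Blue open-topped box fixed on the shaker's top, axes parallel to the shaker's: 64 (x) x 168 (y) x 30 mm high, walls and floor 4 mm, inside 56 x 160 mm, for one row of three bottles along y. Origin: centre of its underside, at (25, 0, 120) mm in the shaker's frame. The white bottle is near the middle; the empty places centre on about y = +53 and -53 mm, either bottle in either.
- carrier_in (a point): Centre of the carrier's inner floor, 4 mm above the carrier's origin, 124 mm above the work surface.
- dial_axis (a point): Centre of the dial where it meets the shaker's front face: 80 mm above the work surface, at the middle of the face (shaker x = -112 mm, y = 0). The dial turns about the shaker's x axis through this point. Dial: black disc, 72 mm diameter, 14 mm thick, with a short arm to the orange peg.
- amber_bottle: Round amber bottle with a blue cap, loose, standing on the work surface: body 50 mm diameter, straight up to 66 mm height; cap 40 mm diameter from 74 to 90 mm. About 0.16 kg. Origin: centre of its underside; z up.
- square_bottle: Square green plastic bottle with a black cap, loose, standing on the work surface: body 48 x 48 mm, straight up to 68 mm; cap 40 mm diameter from 74 to 90 mm. About 0.18 kg. Origin: centre of its underside; its x and y axes are square to its sides, z up.
- white_bottle: Round white bottle with a yellow cap, loose, of the same shape and size as the amber bottle, already standing in the middle of the carrier. Origin: centre of its underside. It may be nudged along the carrier but must stay in it.
- dial (a joint): Turn of the dial, rad: 0 at rest, growing as its peg is pressed down (clockwise from the front). Notches at 0.35 (green dot), 0.70 (yellow) and 1.05 (red, just before the hard stop at 1.09); the push stiffens before each and eases into it. A spring always returns it to 0: no notch holds it. Pressing takes about 4 N at first, 10 N in the third notch, up to 12 N over the last ridge.
- dial_peg (a point): Centre line of the orange peg, 42 mm in front of the shaker's face: a level round bar 24 mm in diameter, standing out 64 mm from the face, 55 mm from the dial's axis on its right as one faces it (shaker -y). At rest 0.436 rad above level (103 mm high, y = -50 mm); at the third notch 0.61 rad below (48 mm high, y = -45 mm). Pushing straight down on its top works.
- wash_bottle: Bystander: white wash bottle with a red top, 60 mm diameter, about 195 mm high, loose. Origin: centre of its underside.
- dish_stack: Bystander: stack of four culture dishes handled as one piece, 92 mm diameter, 55 mm high, loose. Origin: centre of its underside.
- glass_jar: Bystander: glass jar with a brass-coloured lid, 70 mm diameter, 100 mm high, loose. Origin: centre of its underside.

How it is judged:
By the outcome, as a careful person would: the job done as asked, in the order asked, and still so for the second after the job is handed in, while the arm keeps its last pose, push and grip.
It also fails if it takes over 67 s, if anything falls off the work surface, if the arm or the gripper's body presses on something with over 40 N, if the wrist force passes 120 N, or if a joint passes its speed limit or range.

## Working session

There is one attempt and no reset: what is moved stays moved. The work goes in short steps, Python scripts to look and compute and a tool call to move; the robot and the scene stay as the last step left them, time stands still between calls to the robot, and variables do not carry over. Pictures are saved under pics/ and viewed, about 8 in all and at most 12, crops included, and the job is handed in when it is done.

Besides the shell and the picture viewer there is one more tool, called after ">>>" by a JSON object that holds its "name" and its "arguments", one argument or row to a line. step_arm: Moves the arm, as the interface text tells. Its arguments: {"type":"object","properties":{"plan":{"type":"array","items":{"type":"object","properties":{"tx":{"type":"number"},"ty":{"type":"number"},"tz":{"type":"number"},"ax":{"type":"number"},"ay":{"type":"number"},"az":{"type":"number"}}}},"fingers":{"type":"number"},"squeeze":{"type":"number"}},"required":["plan"]}

```bash
ls; mkdir -p pics
python3 - <<'E'
from station import robot
import cv2,numpy as np
print(robot.state()); print(robot.hold_point_z)
for n in("side","top"):
    im=robot.read_camera(n); cv2.imwrite(f"pics/{n}0.png",im[:,:,::-1]); 
    c=robot.camera_info(n); print(n,np.round(c["mtx"],1).tolist(),np.round(c["R"],4).tolist(),np.round(c["t"],4).tolist(), (-np.array(c["R"]).T@c["t"]).round(3))
E
```

```text
pics
{'t': 0.0, 'qpos': array([-1.35673727e+00,  9.18444099e-02,  1.23189500e+00, -8.67299216e-06,
        1.81977372e+00, -5.66995470e-02]), 'qd': array([-0.00064637,  0.00021773, -0.00023846, -0.00044266, -0.00116511,
       -0.00088784]), 'joint_torque': array([ 3.00783962e-03, -4.46456158e+01, -4.06446505e+01,  7.00540398e-02,
        2.92655459e-02, -1.60059712e-04]), 'eef_pos': array([ 0.16041056, -0.57785398,  0.22151037]), 'eef_rot': array([ 2.07731457,  0.28498302, -2.07764862]), 'ft_force': array([-0.61790742,  0.97983003, -0.40788626]), 'ft_torque': array([-0.02174355, -0.00922813, -0.02848991]), 'width': 0.08823342764606062}
0.0187
side [[351.6, 0.0, 250.2], [0.0, 351.6, 196.2], [0.0, 0.0, 1.0]] [[-0.9465, -0.3226, 0.0041], [-0.2403, 0.6966, -0.676], [0.2152, -0.6409, -0.7369]] [0.5653, 0.1936, 0.8742] [0.393 0.608 0.773]
top [[472.8, 0.0, 251.4], [0.0, 472.8, 193.4], [0.0, 0.0, 1.0]] [[0.0045, -0.9997, 0.0255], [-0.999, -0.0056, -0.0447], [0.0449, -0.0252, -0.9987]] [0.0225, 0.5657, 1.3488] [0.505 0.06  1.372]
```

View pics/top0.png

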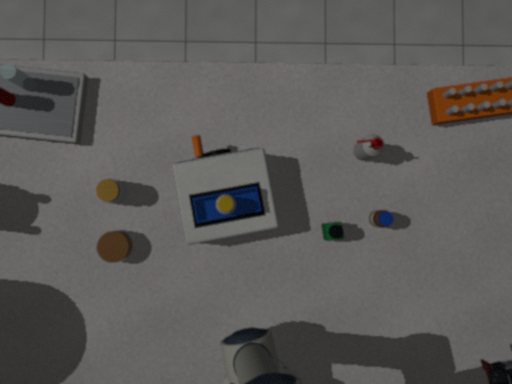

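View pics/side0.png

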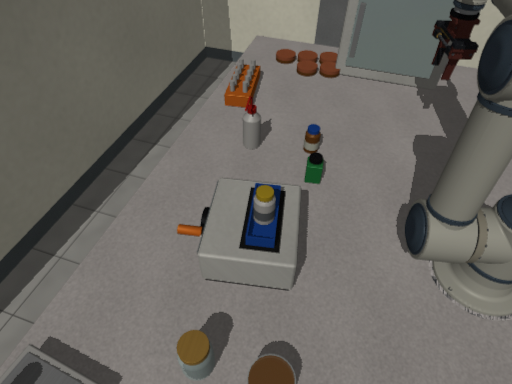

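The overhead picture (up = +x, right = −y) shows the shaker at about (225,197). Its dial and peg are on the far side, with the peg at (197,145). The carrier is at (227,204), amber at (382,218), green at (333,231), wash bottle at (368,147), jar at (108,190) and dishes at (114,247). So the dial faces +x, away from the robot, and not −y as the text says. I'll trust the images. Next I'll take close-ups to find corners.

Run:
```python
import cv2,numpy as np
t=cv2.imread("pics/top0.png"); s=cv2.imread("pics/side0.png")
a=cv2.resize(t[130:250,165:285],None,fx=4.9,fy=4.9,interpolation=cv2.INTER_CUBIC)   # 588
b=cv2.resize(t[200:245,315:400],None,fx=9,fy=9,interpolation=cv2.INTER_CUBIC)
a=cv2.convertScaleAbs(a,alpha=1.6)
cv2.imwrite("pics/c1.png",a)
c=cv2.resize(s[115:295,170:335],None,fx=3.3,fy=3.3,interpolation=cv2.INTER_CUBIC)
cv2.imwrite("pics/c2.png",c)
```

```text
(no output)
```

View pics/c1.png

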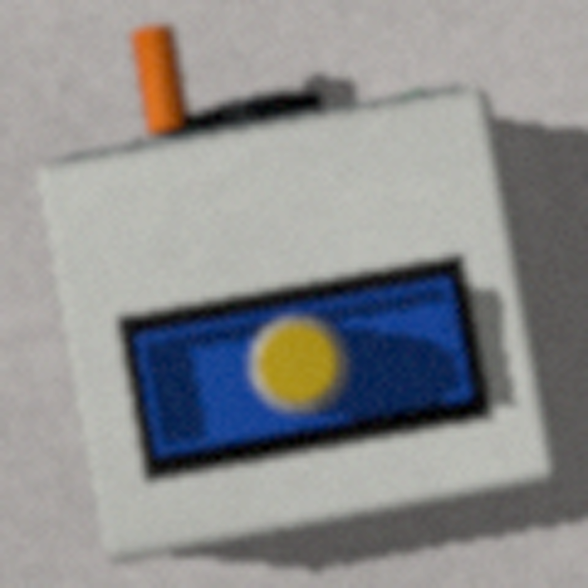

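View pics/c2.png

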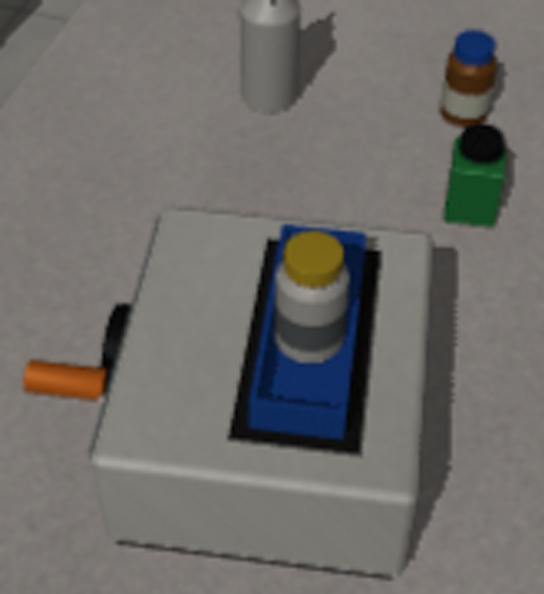

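c1 and c2 give the shaker's top corners: c1 (42,168), (485,90), (550,470), (110,555) and c2 (160,210), (432,233), (415,497), (98,460). The peg sticks out toward +x, at left. Now I'll fit the poses.

```bash
cat > h.py <<'E'
import cv2,numpy as np
from station import robot
from scipy.optimize import least_squares,minimize
CI={n:robot.camera_info(n) for n in("side","top")}
def proj(n,P):
    c=CI[n]; q=np.atleast_2d(P)@np.array(c["R"]).T+c["t"]; q=q@np.array(c["mtx"]).T
    return q[:,:2]/q[:,2:]
def rz(a): return np.array([[np.cos(a),-np.sin(a),0],[np.sin(a),np.cos(a),0],[0,0,1]])
def cyl(r,z0,z1):
    a=np.linspace(0,2*np.pi,40); return np.array([[r*np.cos(t),r*np.sin(t),z] for t in a for z in(z0,z1)])
def box(h,z0,z1): return np.array([[i*h,j*h,z] for i in(-1,1) for j in(-1,1) for z in(z0,z1)])
def sil(n,P,S=8):
    m=np.zeros((384*S//4,512*S//4),np.uint8)
def fill(n,P,roi,S=6):
    x0,y0,x1,y1=roi; p=(proj(n,P)-[x0-.5,y0-.5])*S
    m=np.zeros(((y1-y0)*S,(x1-x0)*S),np.uint8); cv2.fillConvexPoly(m,cv2.convexHull(np.int32(np.round(p))),1)
    return cv2.resize(m.astype(np.float32),(x1-x0,y1-y0),interpolation=cv2.INTER_AREA)
def fit(masks,x0,body,cap=None,rois=None):
    def cost(x):
        T=lambda P:P@rz(x[2]).T+[x[0],x[1],0]; e=0
        for n,m in masks.items():
            f=fill(n,T(body),rois[n])
            if cap is not None: f=f*(1-fill(n,T(cap),rois[n]))
            x0_,y0_,x1_,y1_=rois[n]; e+=np.abs(f-m[y0_:y1_,x0_:x1_]).sum()
        return e
    s=np.array([[0,0,0],[.012,0,0],[0,.012,0],[0,0,.3]])+x0
    r=minimize(cost,x0,method="Nelder-Mead",options=dict(initial_simplex=s,maxiter=300)); return r.x.round(4),r.fun,sum(m.sum() for m in masks.values())
def hsv(im): return cv2.cvtColor(im,cv2.COLOR_RGB2HSV)
def ray(n,uv,z):
    c=CI[n]; R=np.array(c["R"]); o=-R.T@c["t"]; d=R.T@np.linalg.inv(c["mtx"])@[uv[0],uv[1],1]; return o+d*(z-o[2])/d[2]
E
python3 - <<'E'
from h import *
t=cv2.imread("pics/top0.png")[:,:,::-1]; s=cv2.imread("pics/side0.png")[:,:,::-1]
ct=np.array([[42,168],[485,90],[550,470],[110,555]])/4.9+[165,130]
cs=np.array([[98,460],[160,210],[432,233],[415,497]])/3.3+[170,115]
# corners order: front-right(shaker -y), front-left, back-left, back-right ; shaker frame
C=np.array([[-.11,-.125,.12],[-.11,.125,.12],[.11,.125,.12],[.11,-.125,.12]])
def f(x,ns=(("top",ct),("side",cs))): 
    P=C@rz(x[2]).T+[x[0],x[1],0]; return np.concatenate([(proj(n,P)-c).ravel() for n,c in ns])
r=least_squares(f,[.5,.07,3.0]); print("shaker",r.x.round(4),r.fun.round(1))
for k in (("top",ct),("side",cs)): print(k[0],least_squares(lambda x:f(x,(k,)),r.x).x.round(4))
H={"top":hsv(t),"side":hsv(s)}
rA={"top":(365,200,410,240),"side":(290,110,335,165)}; rG={"top":(310,210,355,250),"side":(290,140,340,195)}
def m(n,lo,hi): 
    return (cv2.inRange(H[n],lo,hi)>0).astype(np.float32)
blue={n:m(n,(105,100,40),(130,255,255)) for n in H}; green={n:m(n,(50,90,20),(85,255,255)) for n in H}
for d,r in((blue,rA),(green,rG)):
    for n in d:
        x0,y0,x1,y1=r[n]; k=np.zeros_like(d[n]);k[y0:y1,x0:x1]=1; d[n]=d[n]*k
        ys,xs=np.nonzero(d[n]); print(n,xs.mean(),ys.mean(),len(xs), ray(n,(xs.mean(),ys.mean()),.085 if d is blue else .05))
for ns in(("top","side"),("top",),("side",)):
  a0=ray("top",np.array(np.nonzero(blue["top"]))[::-1].mean(1),.085)
  g0=ray("side",np.array(np.nonzero(green["side"]))[::-1].mean(1),.034)
  print(ns,"amber",fit({n:blue[n] for n in ns},[a0[0],a0[1],0],cyl(.02,.074,.09),None,rA),
   "green",[fit({n:green[n] for n in ns},[g0[0],g0[1],y],box(.024,0,.068),cyl(.02,.074,.09),rG) for y in(0,.6)])
k=proj("top",[[0.161,-.578,.223]]);print(k)
# peg, white
for lab,lo,hi,z in(("white cap",(20,100,100),(32,255,255),.214),("peg",(5,150,120),(15,255,255),.103)):
  for n,roi in(("top",(170,125,290,250)),("side",(170,170,310,290))):
    q=m(n,lo,hi)[roi[1]:roi[3],roi[0]:roi[2]]; ys,xs=np.nonzero(q); print(lab,n,ray(n,(xs.mean()+roi[0],ys.mean()+roi[1]),z).round(4),len(xs))
E
```

```text
shaker [0.5551 0.0975 3.3344] [-2.6 -0.9 -0.4 -2.2  2.   1.5 -1.4  2.  -2.9 -0.1  0.5 -3.3  1.  -2.
  1.9  0.7]
top [0.5554 0.0959 3.3257]
side [0.5548 0.0995 3.343 ]
top 385.58522727272725 218.5 176 [ 0.4956013  -0.34083821  0.085     ]
side 313.2803738317757 129.01869158878506 107 [ 0.49707764 -0.33479805  0.085     ]
top 330.0324324324324 230.61621621621623 185 [ 0.4607896  -0.19465444  0.05      ]
side 313.3128834355828 171.74846625766872 326 [ 0.4586443  -0.17590187  0.05      ]
('top', 'side') amber (array([ 0.4965, -0.3408,  0.512 ]), np.float64(41.80555725097656), np.float32(283.0)) green [(array([ 0.4614, -0.2074,  0.1026]), np.float64(135.63888549804688), np.float32(511.0)), (array([ 0.4616, -0.2067,  0.0733]), np.float64(136.5424346923828), np.float32(511.0))]
('top',) amber (array([ 0.4958, -0.3412,  0.0778]), np.float64(18.833332061767578), np.float32(176.0)) green [(array([ 0.4589, -0.2074,  0.0439]), np.float64(92.88117218017578), np.float32(185.0)), (array([ 0.4593, -0.2119,  1.434 ]), np.float64(121.57793426513672), np.float32(185.0))]
('side',) amber (array([ 0.4977, -0.3399,  0.2525]), np.float64(19.47222328186035), np.float32(107.0)) green [(array([ 0.4618, -0.2068,  0.1122]), np.float64(36.92361068725586), np.float32(326.0)), (array([ 0.4616, -0.2065,  0.1155]), np.float64(36.22916793823242), np.float32(326.0))]
[[501.23546304 357.39844459]]
white cap top [0.5314 0.0959 0.214 ] 165
white cap side [0.5311 0.1028 0.214 ] 215
peg top [0.6891 0.1793 0.103 ] 66
peg side [0.692 0.176 0.103] 191
```

```bash
cat >> h.py <<'E'
from scipy.spatial.transform import Rotation as Ro
def go(pos,jaw=None):
    """needed shift (units) and turn for tcp to pos, jaw (tool y) along world angle jaw, tool down"""
    s=robot.state(); R=Ro.from_rotvec(s["eef_rot"]); M=R.as_matrix()
    if jaw is None: d=[0,0,0]
    else:
        c=[]
        for j in(jaw,jaw+np.pi):
            y=np.array([np.cos(j),np.sin(j),0]); x=np.array([0,0,-1.]); c.append((R.inv()*Ro.from_matrix(np.c_[x,y,np.cross(x,y)])).as_rotvec())
        d=min(c,key=np.linalg.norm)/(np.pi/2)
    print("t",round(s["t"],2),"pos",s["eef_pos"].round(4),"w",round(s["width"],4),"F",s["ft_force"].round(1),"q",s["qpos"].round(2),"\naxes x,y,z:",M.T.round(3).tolist())
    print("shift",(M.T@(np.array(pos)-s["eef_pos"])/.5).round(4),"turn",np.round(d,4))
E
python3 -c "
from h import *
go([.4965,-.3405,.17],0.19)"
```

```text
t 0.1 pos [ 0.1605 -0.5779  0.2216] w 0.0879 F [-0.4  0.2 -0.1] q [-1.36  0.09  1.23  0.    1.82 -0.06] 
axes x,y,z: [[-0.0, 0.002, -1.0], [0.268, -0.964, -0.002], [-0.964, -0.268, -0.0]]
shift [ 0.1038 -0.2774 -0.7746] turn [-9.485e-01 -9.000e-04  8.000e-04]
```

>>> {"name": "step_arm", "arguments": {
  "plan": [
    {"tx":0.02,"ty":-0.055,"tz":-0.11,"ax":-0.118},
    {"tx":0.04,"ty":-0.08,"tz":-0.22,"ax":-0.236},
    {"tx":0.06,"ty":-0.12,"tz":-0.33,"ax":-0.354},
    {"tx":0.07,"ty":-0.16,"tz":-0.44,"ax":-0.472},
    {"tx":0.08,"ty":-0.2,"tz":-0.55,"ax":-0.59}
  ],
  "fingers": 1
}}

```text
$.plan[0]: bad value
```

```bash
python3 -c "
from h import *
go([.4965,-.3405,.14],0.19)"
```

```text
t 0.1 pos [ 0.1605 -0.5779  0.2216] w 0.0879 F [-0.4  0.2 -0.1] q [-1.36  0.09  1.23  0.    1.82 -0.06] 
axes x,y,z: [[-0.0, 0.002, -1.0], [0.268, -0.964, -0.002], [-0.964, -0.268, -0.0]]
shift [ 0.1638 -0.2773 -0.7746] turn [-9.485e-01 -9.000e-04  8.000e-04]
```

>>> {"name": "step_arm", "arguments": {
  "plan": [
    {"tx":0.02,"ty":-0.05,"tz":-0.11,"ax":-0.118,"ay":0,"az":0},
    {"tx":0.04,"ty":-0.08,"tz":-0.22,"ax":-0.236,"ay":0,"az":0},
    {"tx":0.06,"ty":-0.12,"tz":-0.33,"ax":-0.354,"ay":0,"az":0},
    {"tx":0.07,"ty":-0.16,"tz":-0.44,"ax":-0.472,"ay":0,"az":0},
    {"tx":0.08,"ty":-0.2,"tz":-0.55,"ax":-0.59,"ay":0,"az":0}
  ],
  "fingers": 1
}}

```text
t: 0.72
eef_pos: [0.3999, -0.4068, 0.1819]
eef_rot: [1.474, 1.013, -1.475]
ft_force: [1.5, -0.2, 0.2]
width: 0.0877
```

```bash
python3 -c "
from h import *
go([.4965,-.3405,.14],0.19)"
```

```text
t 0.72 pos [ 0.3999 -0.4068  0.1819] w 0.0877 F [ 1.5 -0.2  0.2] q [-0.85  0.01  1.39 -0.    1.75 -0.49] 
axes x,y,z: [[-0.001, 0.001, -1.0], [0.933, -0.359, -0.001], [-0.359, -0.933, -0.0]]
shift [ 0.0837  0.1328 -0.1931] turn [-3.548e-01 -3.000e-04  4.000e-04]
```

>>> {"name": "step_arm", "arguments": {
  "plan": [
    {"tx":0.02,"ty":0.04,"tz":-0.06,"ax":-0.118,"ay":0,"az":0},
    {"tx":0.05,"ty":0.09,"tz":-0.13,"ax":-0.236,"ay":0,"az":0},
    {"tx":0.084,"ty":0.133,"tz":-0.193,"ax":-0.355,"ay":0,"az":0},
    {"tx":0.084,"ty":0.133,"tz":-0.193,"ax":-0.355,"ay":0,"az":0},
    {"tx":0.084,"ty":0.133,"tz":-0.193,"ax":-0.355,"ay":0,"az":0}
  ]
}}

```text
t: 1.35
eef_pos: [0.4954, -0.343, 0.1407]
eef_rot: [1.073, 1.29, -1.074]
ft_force: [-1.0, 0.5, 0.5]
width: 0.0877
```

```bash
python3 -c "
from h import *
go([.4965,-.3405,.034],0.19)
a=robot.read_camera('top')[180:260,310:430];b=robot.read_camera('side')[100:200,270:390]
cv2.imwrite('pics/d1.png',np.vstack([cv2.resize(a,(480,320)),cv2.resize(b,(336,280))[:,:].copy() if 0 else cv2.copyMakeBorder(cv2.resize(b,(324,270)),0,0,0,156,0)])[:,:,::-1])"
```

```text
t 1.35 pos [ 0.4954 -0.343   0.1407] w 0.0877 F [-1.   0.5  0.5] q [-0.66  0.1   1.37 -0.    1.68 -0.84] 
axes x,y,z: [[-0.001, -0.0, -1.0], [0.983, 0.181, -0.001], [0.181, -0.983, 0.0]]
shift [ 0.2133  0.0033 -0.0044] turn [-0.0049  0.0001  0.0005]
```

View pics/d1.png

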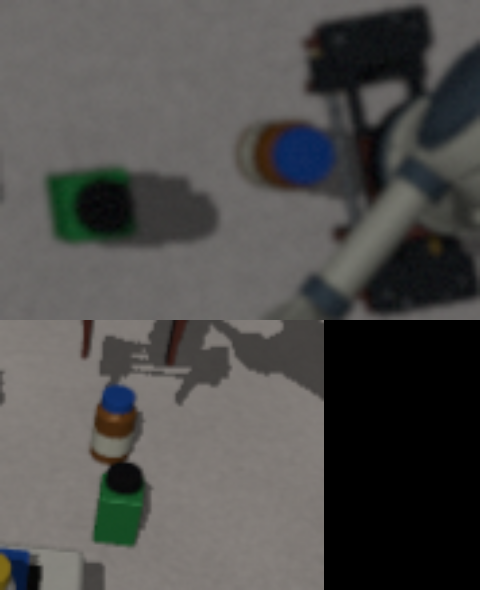

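d1: the fingertips (side crop (88,355) and (172,362)) appear offset from the blue cap at (118,397). I'll check this by projecting the TCP into both cameras.

```bash
python3 -c "
from h import *
s=robot.state();p=s['eef_pos'];M=Ro.from_rotvec(s['eef_rot']).as_matrix()
for n in('top','side'):
  for q in(p,p+.044*M[:,1],p-.044*M[:,1],[.4965,-.3405,.0],[.4965,-.3405,.09],p+[0,0,.1]):
    u=proj(n,q)[0]; print(n,u.round(1),'crop',((u-[310,180])*4 if n=='top' else (u-[270,100])*2.7+[0,320]).round(0))
"
```

```text
top [393.3 218.8] crop [333. 155.]
top [390.2 202.3] crop [321.  89.]
top [396.5 235.4] crop [346. 222.]
top [376.5 218. ] crop [266. 152.]
top [386.  218.2] crop [304. 153.]
top [406.8 219.2] crop [387. 157.]
side [316.9 112.7] crop [127. 354.]
side [302.8 111.5] crop [ 88. 351.]
side [331.2 114. ] crop [165. 358.]
side [310.4 148.4] crop [109. 451.]
side [314.  126.8] crop [119. 392.]
side [321.9  83.5] crop [140. 275.]
```

The projections match, so the gripper is over the bottle. Descending and gripping.

>>> {"name": "step_arm", "arguments": {
  "plan": [
    {"tx":0.08,"ty":0.003,"tz":-0.004,"ax":-0.005,"ay":0,"az":0},
    {"tx":0.16,"ty":0.003,"tz":-0.004,"ax":-0.005,"ay":0,"az":0},
    {"tx":0.213,"ty":0.003,"tz":-0.004,"ax":-0.005,"ay":0,"az":0},
    {"tx":0.213,"ty":0.003,"tz":-0.004,"ax":-0.005,"ay":0,"az":0},
    {"tx":0.213,"ty":0.003,"tz":-0.004,"ax":-0.005,"ay":0,"az":0}
  ]
}}

```text
t: 2.08
eef_pos: [0.4973, -0.3415, 0.0362]
eef_rot: [1.067, 1.291, -1.067]
ft_force: [-0.2, 0.6, 0.3]
width: 0.088
```

>>> {"name": "step_arm", "arguments": {
  "plan": [
    {"tx":0,"ty":0,"tz":0,"ax":0,"ay":0,"az":0},
    {"tx":0,"ty":0,"tz":0,"ax":0,"ay":0,"az":0},
    {"tx":0,"ty":0,"tz":0,"ax":0,"ay":0,"az":0},
    {"tx":0,"ty":0,"tz":0,"ax":0,"ay":0,"az":0},
    {"tx":0,"ty":0,"tz":0,"ax":0,"ay":0,"az":0}
  ],
  "fingers": 0,
  "squeeze": 20
}}

```text
t: 2.7
eef_pos: [0.497, -0.3404, 0.0343]
eef_rot: [1.066, 1.294, -1.066]
ft_force: [0.1, 1.0, 0.3]
width: 0.0494
```

```bash
python3 -c "
from h import *
go([.4965,-.3405,.034],0.193)"
```

```text
t 2.7 pos [ 0.497  -0.3404  0.0343] w 0.0494 F [0.1 1.  0.3] q [-0.66  0.14  1.51 -0.    1.49 -0.85] 
axes x,y,z: [[0.0, -0.0, -1.0], [0.982, 0.191, 0.0], [0.191, -0.982, 0.0]]
shift [ 0.0005 -0.001   0.0001] turn [-0.0004  0.     -0.    ]
```

Run:
```python
from h import *
t=cv2.imread("pics/top0.png")[:,:,::-1]; s=cv2.imread("pics/side0.png")[:,:,::-1]
def msk(im,roi):
    h=hsv(im); m=((h[:,:,2]<70)&True)|((h[:,:,0]>100)&(h[:,:,0]<130)&(h[:,:,1]>140)); k=np.zeros_like(m); x0,y0,x1,y1=roi; k[y0:y1,x0:x1]=1
    m=(m&k).astype(np.uint8); m=cv2.morphologyEx(m,cv2.MORPH_OPEN,np.ones((3,3))); n,l,st,_=cv2.connectedComponentsWithStats(m); i=1+st[1:,4].argmax(); return (l==i).astype(np.uint8)
m=msk(t,(185,178,270,230)); c=cv2.findContours(m,0,1)[0][0]; r=cv2.minAreaRect(c); b=cv2.boxPoints(r); print(r)
W=np.array([ray("top",p,.12)[:2] for p in b]); print(W.round(4).tolist(),W.mean(0).round(4),[np.linalg.norm(W[i]-W[i-1]).round(4) for i in range(4)])
e=W[1]-W[0] if np.linalg.norm(W[1]-W[0])>.12 else W[2]-W[1]; print("yaw long",np.arctan2(e[1],e[0])%np.pi, "expected",(3.334+np.pi/2)%np.pi)
m2=msk(s,(225,178,300,260)); c=cv2.findContours(m2,0,1)[0][0]; print(cv2.minAreaRect(c)); 
A=np.array([[i*.032,j*.084,z] for i in(-1,1) for j in(-1,1) for z in(.0,.03)])
for nm,p in(("est",(.5551,.0975,3.334)),("top",(.5554,.0959,3.3257)),("side",(.5548,.0995,3.343))):
    P=(A+[.025,0,.12])@rz(p[2]).T+[p[0],p[1],0]; print(nm,((P[:,:2].mean(0))).round(4),((proj("side",P)-[170,115])*3.3).round(0).tolist(),((proj("top",P)-[165,130])*4.9).round(0).tolist())
```

```text
((228.9051513671875, 204.2466278076172), (33.62165069580078, 76.10044860839844), 79.77783203125)
[[0.557, 0.1942], [0.594, -0.0037], [0.5063, -0.0198], [0.4699, 0.1776]] [0.5318 0.0871] [np.float64(0.0887), np.float64(0.2013), np.float64(0.0892), np.float64(0.2008)]
yaw long 1.7556476559842404 expected 1.763203673205103
((263.0769348144531, 216.88462829589844), (39.567081451416016, 66.73068237304688), 7.125016689300537)
est [0.5306 0.0927] [[251.0, 427.0], [251.0, 400.0], [282.0, 249.0], [283.0, 221.0], [345.0, 437.0], [348.0, 411.0], [364.0, 257.0], [367.0, 230.0]] [[139.0, 337.0], [133.0, 335.0], [445.0, 279.0], [447.0, 276.0], [160.0, 453.0], [155.0, 454.0], [467.0, 395.0], [469.0, 395.0]]
top [0.5308 0.0913] [[250.0, 424.0], [250.0, 398.0], [283.0, 247.0], [284.0, 220.0], [344.0, 436.0], [347.0, 410.0], [366.0, 256.0], [368.0, 229.0]] [[142.0, 335.0], [136.0, 333.0], [448.0, 280.0], [450.0, 276.0], [162.0, 452.0], [157.0, 453.0], [469.0, 396.0], [472.0, 396.0]]
side [0.5303 0.0945] [[252.0, 429.0], [251.0, 403.0], [281.0, 250.0], [281.0, 223.0], [346.0, 439.0], [348.0, 413.0], [363.0, 258.0], [366.0, 231.0]] [[135.0, 339.0], [130.0, 337.0], [441.0, 278.0], [443.0, 275.0], [158.0, 455.0], [153.0, 456.0], [464.0, 394.0], [466.0, 394.0]]
```

>>> {"name": "step_arm", "arguments": {
  "plan": [
    {"tx":-0.1,"ty":0,"tz":0,"ax":0,"ay":0,"az":0},
    {"tx":-0.2,"ty":0,"tz":0,"ax":0,"ay":0,"az":0},
    {"tx":-0.3,"ty":0,"tz":0,"ax":0,"ay":0,"az":0},
    {"tx":-0.36,"ty":0,"tz":0,"ax":0,"ay":0,"az":0},
    {"tx":-0.36,"ty":0,"tz":0,"ax":0,"ay":0,"az":0}
  ]
}}

```text
t: 3.32
eef_pos: [0.4978, -0.341, 0.217]
eef_rot: [1.066, 1.289, -1.065]
ft_force: [-0.4, -0.6, -3.0]
width: 0.0492
```

>>> {"name": "step_arm", "arguments": {
  "plan": [
    {"tx":-0.02,"ty":0.03,"tz":-0.1,"ax":0,"ay":0,"az":0},
    {"tx":-0.02,"ty":0.06,"tz":-0.2,"ax":0,"ay":0,"az":0},
    {"tx":-0.02,"ty":0.1,"tz":-0.31,"ax":0,"ay":0,"az":0},
    {"tx":-0.02,"ty":0.13,"tz":-0.42,"ax":0,"ay":0,"az":0},
    {"tx":-0.02,"ty":0.16,"tz":-0.53,"ax":0,"ay":0,"az":0}
  ]
}}

```text
t: 3.95
eef_pos: [0.5241, -0.063, 0.221]
eef_rot: [1.066, 1.298, -1.069]
ft_force: [0.4, 0.2, -1.2]
width: 0.0488
```

>>> {"name": "step_arm", "arguments": {
  "plan": [
    {"tx":0,"ty":0.03,"tz":-0.08,"ax":0,"ay":0,"az":0},
    {"tx":0,"ty":0.05,"tz":-0.15,"ax":0,"ay":0,"az":0},
    {"tx":0,"ty":0.07,"tz":-0.2,"ax":0,"ay":0,"az":0},
    {"tx":0,"ty":0.07,"tz":-0.2,"ax":0,"ay":0,"az":0},
    {"tx":0,"ty":0.07,"tz":-0.2,"ax":0,"ay":0,"az":0}
  ]
}}

```text
t: 4.58
eef_pos: [0.5396, 0.0393, 0.2223]
eef_rot: [1.065, 1.296, -1.069]
ft_force: [0.2, -0.8, -1.9]
width: 0.0492
```

```bash
python3 -c "
from h import *
go([.5408,.0400,.205],0.193)
a=robot.read_camera('top')[140:250,165:300];b=robot.read_camera('side')[110:275,200:330]
cv2.imwrite('pics/d2.png',np.hstack([cv2.resize(a,(405,330)),cv2.resize(b,(390,495))[:330] if 0 else cv2.resize(b,(390,495))]) if 0 else np.hstack([cv2.copyMakeBorder(cv2.resize(a,(405,330)),0,165,0,0,0),cv2.resize(b,(390,495))])[:,:,::-1])"
```

```text
t 4.58 pos [0.5396 0.0393 0.2223] w 0.0492 F [ 0.2 -0.8 -1.9] q [ 0.01 -0.07  1.39 -0.    1.82 -0.18] 
axes x,y,z: [[-0.003, -0.001, -1.0], [0.982, 0.191, -0.003], [0.191, -0.982, 0.0]]
shift [ 0.0346  0.0027 -0.0009] turn [-0.0006  0.      0.0018]
```

View pics/d2.png

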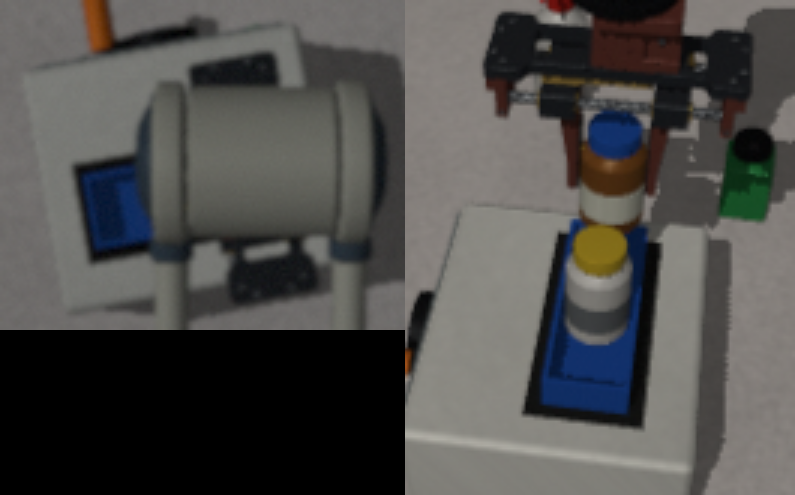

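d2: amber hangs over the far (−y) end of the carrier, in line with white, with cap centres at (614,135) and (601,250). Lowering now.

>>> {"name": "step_arm", "arguments": {
  "plan": [
    {"tx":0.03,"ty":0.003,"tz":-0.001,"ax":0,"ay":0,"az":0},
    {"tx":0.06,"ty":0.003,"tz":-0.001,"ax":0,"ay":0,"az":0},
    {"tx":0.09,"ty":0.003,"tz":-0.001,"ax":0,"ay":0,"az":0},
    {"tx":0.116,"ty":0.003,"tz":-0.001,"ax":0,"ay":0,"az":0},
    {"tx":0.116,"ty":0.003,"tz":-0.001,"ax":0,"ay":0,"az":0}
  ]
}}

```text
t: 5.3
eef_pos: [0.5407, 0.0407, 0.1643]
eef_rot: [1.065, 1.296, -1.068]
ft_force: [0.4, 0.3, -1.1]
width: 0.0493
```

```bash
python3 -c "
from h import *
go([.5408,.0400,.1585],0.193)"
```

```text
t 5.3 pos [0.5407 0.0407 0.1643] w 0.0493 F [ 0.4  0.3 -1.1] q [ 0.01 -0.07  1.49  0.    1.72 -0.18] 
axes x,y,z: [[-0.003, -0.0, -1.0], [0.982, 0.191, -0.003], [0.191, -0.982, -0.001]]
shift [ 0.0116 -0.0001  0.0013] turn [-0.0004 -0.0003  0.0018]
```

>>> {"name": "step_arm", "arguments": {
  "plan": [
    {"tx":0.006,"ty":0,"tz":0.001,"ax":0,"ay":0,"az":0},
    {"tx":0.01,"ty":0,"tz":0.001,"ax":0,"ay":0,"az":0},
    {"tx":0.01,"ty":0,"tz":0.001,"ax":0,"ay":0,"az":0},
    {"tx":0.01,"ty":0,"tz":0.001,"ax":0,"ay":0,"az":0}
  ]
}}

```text
t: 5.8
eef_pos: [0.5417, 0.0402, 0.1615]
eef_rot: [1.067, 1.294, -1.066]
ft_force: [0.2, -0.3, -1.3]
width: 0.0496
```

>>> {"name": "step_arm", "arguments": {
  "plan": [
    {"tx":0.002,"ty":0,"tz":0,"ax":0,"ay":0,"az":0},
    {"tx":0.002,"ty":0,"tz":0,"ax":0,"ay":0,"az":0}
  ]
}}

```text
t: 6.05
eef_pos: [0.5415, 0.0402, 0.1601]
eef_rot: [1.066, 1.294, -1.066]
ft_force: [0.1, -0.5, -1.0]
width: 0.0488
```

>>> {"name": "step_arm", "arguments": {
  "plan": [
    {"tx":0.002,"ty":0,"tz":0,"ax":0,"ay":0,"az":0},
    {"tx":0.004,"ty":0,"tz":0,"ax":0,"ay":0,"az":0},
    {"tx":0.004,"ty":0,"tz":0,"ax":0,"ay":0,"az":0}
  ]
}}

```text
t: 6.42
eef_pos: [0.5416, 0.0402, 0.1582]
eef_rot: [1.066, 1.294, -1.066]
ft_force: [-1.3, -0.9, -0.5]
width: 0.049
```

>>> {"name": "step_arm", "arguments": {
  "plan": [
    {"tx":0.002,"ty":0,"tz":0,"ax":0,"ay":0,"az":0},
    {"tx":0.002,"ty":0,"tz":0,"ax":0,"ay":0,"az":0}
  ]
}}

```text
t: 6.68
eef_pos: [0.5416, 0.0401, 0.1582]
eef_rot: [1.067, 1.293, -1.066]
ft_force: [-2.9, -1.0, 5.4]
width: 0.0491
```

Contact. Releasing and lifting.

>>> {"name": "step_arm", "arguments": {
  "plan": [
    {"tx":0,"ty":0,"tz":0,"ax":0,"ay":0,"az":0},
    {"tx":0,"ty":0,"tz":0,"ax":0,"ay":0,"az":0},
    {"tx":0,"ty":0,"tz":0,"ax":0,"ay":0,"az":0},
    {"tx":0,"ty":0,"tz":0,"ax":0,"ay":0,"az":0}
  ],
  "fingers": 1
}}

```text
t: 7.18
eef_pos: [0.5415, 0.0402, 0.1569]
eef_rot: [1.066, 1.294, -1.067]
ft_force: [-1.1, 0.4, -0.2]
width: 0.0862
```

>>> {"name": "step_arm", "arguments": {
  "plan": [
    {"tx":-0.05,"ty":0,"tz":0,"ax":0,"ay":0,"az":0},
    {"tx":-0.12,"ty":0,"tz":0,"ax":0,"ay":0,"az":0},
    {"tx":-0.17,"ty":0,"tz":0,"ax":0,"ay":0,"az":0},
    {"tx":-0.17,"ty":0,"tz":0,"ax":0,"ay":0,"az":0},
    {"tx":-0.17,"ty":0,"tz":0,"ax":0,"ay":0,"az":0}
  ]
}}

```text
t: 7.8
eef_pos: [0.5414, 0.0401, 0.2407]
eef_rot: [1.066, 1.295, -1.067]
ft_force: [-0.3, 0.1, -1.1]
width: 0.0877
```

```bash
python3 -c "
from h import *
go([.4615,-.2068,.24],0.105)"
```

```text
t 7.8 pos [0.5414 0.0401 0.2407] w 0.0877 F [-0.3  0.1 -1.1] q [ 0.01 -0.06  1.35 -0.    1.85 -0.18] 
axes x,y,z: [[-0.002, -0.0, -1.0], [0.982, 0.191, -0.002], [0.191, -0.982, -0.0]]
shift [ 0.0017 -0.2511  0.4543] turn [ 0.0555 -0.0001  0.001 ]
```

>>> {"name": "step_arm", "arguments": {
  "plan": [
    {"tx":0,"ty":-0.05,"tz":0.1,"ax":0.03,"ay":0,"az":0},
    {"tx":0,"ty":-0.11,"tz":0.2,"ax":0.055,"ay":0,"az":0},
    {"tx":0,"ty":-0.17,"tz":0.3,"ax":0.055,"ay":0,"az":0},
    {"tx":0.08,"ty":-0.22,"tz":0.4,"ax":0.055,"ay":0,"az":0},
    {"tx":0.16,"ty":-0.251,"tz":0.454,"ax":0.055,"ay":0,"az":0}
  ]
}}

```text
t: 8.43
eef_pos: [0.4607, -0.2085, 0.1602]
eef_rot: [1.132, 1.257, -1.132]
ft_force: [0.4, -0.5, 0.3]
width: 0.0877
```

>>> {"name": "step_arm", "arguments": {
  "plan": [
    {"tx":0.04,"ty":0,"tz":0,"ax":0,"ay":0,"az":0},
    {"tx":0.04,"ty":0,"tz":0,"ax":0,"ay":0,"az":0},
    {"tx":0.04,"ty":0,"tz":0,"ax":0,"ay":0,"az":0}
  ]
}}

```text
t: 8.8
eef_pos: [0.4626, -0.2058, 0.1434]
eef_rot: [1.13, 1.256, -1.129]
ft_force: [0.3, 0.3, -0.3]
width: 0.0878
```

```bash
python3 -c "
from h import *
go([.4615,-.2068,.035],0.105)
a=robot.read_camera('top')[140:250,165:400];b=robot.read_camera('side')[105:270,200:365]
cv2.imwrite('pics/d3.png',np.vstack([cv2.resize(a,(611,286)),cv2.copyMakeBorder(cv2.resize(b,(310,310)),0,0,0,301,0)])[:,:,::-1])"
```

```text
t 8.8 pos [ 0.4626 -0.2058  0.1434] w 0.0878 F [ 0.3  0.3 -0.3] q [-0.49 -0.17  1.62  0.    1.68 -0.59] 
axes x,y,z: [[0.002, -0.0, -1.0], [0.994, 0.107, 0.002], [0.107, -0.994, 0.001]]
shift [ 0.2169 -0.0028  0.0016] turn [ 0.0016  0.0004 -0.001 ]
```

View pics/d3.png

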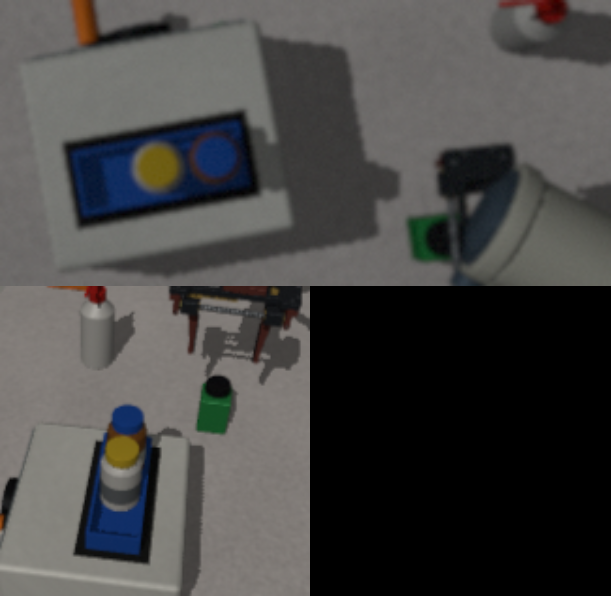

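d3: amber stands seated at the −y end, top view (215,157). White is at (157,167), about 5 mm off centre toward the free end, so I'll nudge it back with the held green bottle. The fingers straddle green.

>>> {"name": "step_arm", "arguments": {
  "plan": [
    {"tx":0.08,"ty":-0.003,"tz":0.002,"ax":0,"ay":0,"az":0},
    {"tx":0.16,"ty":-0.003,"tz":0.002,"ax":0,"ay":0,"az":0},
    {"tx":0.216,"ty":-0.003,"tz":0.002,"ax":0,"ay":0,"az":0},
    {"tx":0.216,"ty":-0.003,"tz":0.002,"ax":0,"ay":0,"az":0},
    {"tx":0.216,"ty":-0.003,"tz":0.002,"ax":0,"ay":0,"az":0}
  ]
}}

```text
t: 9.52
eef_pos: [0.4616, -0.208, 0.0363]
eef_rot: [1.13, 1.255, -1.129]
ft_force: [-0.1, 0.0, -0.4]
width: 0.0873
```

>>> {"name": "step_arm", "arguments": {
  "plan": [
    {"tx":0,"ty":0,"tz":0,"ax":0,"ay":0,"az":0},
    {"tx":0,"ty":0,"tz":0,"ax":0,"ay":0,"az":0},
    {"tx":0,"ty":0,"tz":0,"ax":0,"ay":0,"az":0},
    {"tx":0,"ty":0,"tz":0,"ax":0,"ay":0,"az":0},
    {"tx":0,"ty":0,"tz":0,"ax":0,"ay":0,"az":0}
  ],
  "fingers": 0,
  "squeeze": 20
}}

```text
t: 10.15
eef_pos: [0.4606, -0.2079, 0.0343]
eef_rot: [1.131, 1.257, -1.131]
ft_force: [1.6, -0.7, 0.0]
width: 0.0482
```

```bash
python3 -c "
from h import *
go([.4615,-.2068,.034],0.193)"
```

```text
t 10.15 pos [ 0.4606 -0.2079  0.0343] w 0.0482 F [ 1.6 -0.7  0. ] q [-0.49 -0.12  1.77  0.    1.49 -0.6 ] 
axes x,y,z: [[0.001, -0.0, -1.0], [0.994, 0.106, 0.001], [0.106, -0.994, 0.0]]
shift [ 0.0006  0.0021 -0.002 ] turn [-0.0555  0.0002 -0.0003]
```

>>> {"name": "step_arm", "arguments": {
  "plan": [
    {"tx":-0.1,"ty":0,"tz":0,"ax":0,"ay":0,"az":0},
    {"tx":-0.2,"ty":0,"tz":0,"ax":0,"ay":0,"az":0},
    {"tx":-0.3,"ty":0,"tz":0,"ax":0,"ay":0,"az":0},
    {"tx":-0.4,"ty":0,"tz":0,"ax":-0.03,"ay":0,"az":0},
    {"tx":-0.49,"ty":0,"tz":0,"ax":-0.055,"ay":0,"az":0}
  ]
}}

```text
t: 10.78
eef_pos: [0.4601, -0.2077, 0.2804]
eef_rot: [1.065, 1.295, -1.066]
ft_force: [0.1, -0.3, -1.9]
width: 0.0483
```

```bash
python3 -c "
from h import *
go([.5163,.1661,.275],0.193)"
```

```text
t 10.78 pos [ 0.4601 -0.2077  0.2804] w 0.0483 F [ 0.1 -0.3 -1.9] q [-0.49 -0.14  1.36 -0.    1.93 -0.68] 
axes x,y,z: [[-0.0, 0.0, -1.0], [0.981, 0.192, -0.0], [0.192, -0.981, -0.0]]
shift [ 0.0109  0.2541 -0.712 ] turn [ 0.0004 -0.0002  0.0002]
```

>>> {"name": "step_arm", "arguments": {
  "plan": [
    {"tx":0,"ty":0.04,"tz":-0.11,"ax":0,"ay":0,"az":0},
    {"tx":0,"ty":0.08,"tz":-0.22,"ax":0,"ay":0,"az":0},
    {"tx":0,"ty":0.12,"tz":-0.33,"ax":0,"ay":0,"az":0},
    {"tx":0,"ty":0.16,"tz":-0.44,"ax":0,"ay":0,"az":0},
    {"tx":0,"ty":0.2,"tz":-0.55,"ax":0,"ay":0,"az":0}
  ]
}}

```text
t: 11.4
eef_pos: [0.5057, 0.0831, 0.2784]
eef_rot: [1.066, 1.295, -1.067]
ft_force: [1.1, -0.0, -2.5]
width: 0.0484
```

>>> {"name": "step_arm", "arguments": {
  "plan": [
    {"tx":0,"ty":0.03,"tz":-0.08,"ax":0,"ay":0,"az":0},
    {"tx":0,"ty":0.054,"tz":-0.162,"ax":0,"ay":0,"az":0},
    {"tx":0,"ty":0.054,"tz":-0.162,"ax":0,"ay":0,"az":0},
    {"tx":0.08,"ty":0.054,"tz":-0.162,"ax":0,"ay":0,"az":0},
    {"tx":0.14,"ty":0.054,"tz":-0.162,"ax":0,"ay":0,"az":0}
  ]
}}

```text
t: 12.02
eef_pos: [0.5166, 0.165, 0.2072]
eef_rot: [1.065, 1.294, -1.068]
ft_force: [0.3, -0.2, -2.7]
width: 0.0479
```

```bash
python3 -c "
from h import *
go([.5163,.1661,.193],0.193)
b=robot.read_camera('side')[105:305,180:340]
cv2.imwrite('pics/d4.png',cv2.resize(b,(480,600))[:,:,::-1])"
```

```text
t 12.03 pos [0.5166 0.165  0.2072] w 0.0479 F [ 0.3 -0.2 -2.7] q [ 0.25 -0.07  1.42 -0.    1.79  0.05] 
axes x,y,z: [[-0.002, -0.001, -1.0], [0.982, 0.191, -0.002], [0.191, -0.982, 0.001]]
shift [ 0.0284 -0.0002 -0.0024] turn [-0.0008  0.0004  0.0011]
```

View pics/d4.png

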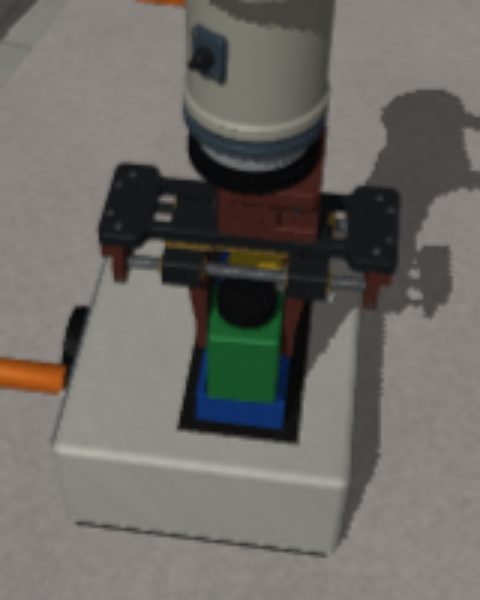

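d4: green is over the near (+y) end, centred across the carrier. I'll lower it to just above the rim, nudge white toward the middle, back off and lower.

>>> {"name": "step_arm", "arguments": {
  "plan": [
    {"tx":0.026,"ty":0,"tz":0,"ax":0,"ay":0,"az":0},
    {"tx":0.026,"ty":0,"tz":0,"ax":0,"ay":0,"az":0},
    {"tx":0.026,"ty":0,"tz":0.015,"ax":0,"ay":0,"az":0},
    {"tx":0.026,"ty":0,"tz":0.025,"ax":0,"ay":0,"az":0},
    {"tx":0.026,"ty":0,"tz":0.035,"ax":0,"ay":0,"az":0}
  ]
}}

```text
t: 12.7
eef_pos: [0.5207, 0.1482, 0.1969]
eef_rot: [1.067, 1.293, -1.066]
ft_force: [0.2, -0.0, -2.4]
width: 0.048
```

>>> {"name": "step_arm", "arguments": {
  "plan": [
    {"tx":0,"ty":0,"tz":0.004,"ax":0,"ay":0,"az":0},
    {"tx":0,"ty":0,"tz":0.008,"ax":0,"ay":0,"az":0},
    {"tx":0,"ty":0,"tz":0.011,"ax":0,"ay":0,"az":0},
    {"tx":0,"ty":0,"tz":0.014,"ax":0,"ay":0,"az":0},
    {"tx":0,"ty":0,"tz":0.014,"ax":0,"ay":0,"az":0}
  ]
}}

```text
t: 13.32
eef_pos: [0.5217, 0.1418, 0.1961]
eef_rot: [1.066, 1.294, -1.066]
ft_force: [0.1, 0.2, -3.0]
width: 0.0482
```

```bash
python3 -c "
from h import *
go([.5212,.1406,.193],0.193)"
```

```text
t 13.32 pos [0.5217 0.1418 0.1961] w 0.0482 F [ 0.1  0.2 -3. ] q [ 0.2  -0.07  1.44  0.    1.77  0.01] 
axes x,y,z: [[-0.0, 0.0, -1.0], [0.982, 0.191, -0.0], [0.191, -0.982, -0.0]]
shift [ 0.0062 -0.0014  0.0023] turn [-0.0005 -0.      0.    ]
```

>>> {"name": "step_arm", "arguments": {
  "plan": [
    {"tx":0,"ty":-0.001,"tz":0.004,"ax":0,"ay":0,"az":0},
    {"tx":0,"ty":-0.001,"tz":-0.005,"ax":0,"ay":0,"az":0},
    {"tx":0.02,"ty":-0.001,"tz":-0.005,"ax":0,"ay":0,"az":0},
    {"tx":0.04,"ty":-0.001,"tz":-0.005,"ax":0,"ay":0,"az":0},
    {"tx":0.04,"ty":-0.001,"tz":-0.005,"ax":0,"ay":0,"az":0}
  ]
}}

```text
t: 13.95
eef_pos: [0.5211, 0.1428, 0.1779]
eef_rot: [1.067, 1.29, -1.067]
ft_force: [-1.6, -6.1, 7.8]
width: 0.0478
```

```bash
python3 -c "
from h import *
go([.5203,.1450,.1583],0.193)"
```

```text
t 13.95 pos [0.5211 0.1428 0.1779] w 0.0478 F [-1.6 -6.1  7.8] q [ 0.21 -0.08  1.48 -0.    1.74  0.01] 
axes x,y,z: [[0.003, -0.002, -1.0], [0.982, 0.19, 0.002], [0.19, -0.982, 0.003]]
shift [ 0.0393 -0.0008 -0.0048] turn [-0.0012  0.0018 -0.0015]
```

>>> {"name": "step_arm", "arguments": {
  "plan": [
    {"tx":-0.03,"ty":0,"tz":0,"ax":0,"ay":0,"az":0},
    {"tx":-0.03,"ty":0,"tz":0.008,"ax":0,"ay":0,"az":0},
    {"tx":-0.03,"ty":0,"tz":0.008,"ax":0,"ay":0,"az":0},
    {"tx":-0.01,"ty":0,"tz":0.008,"ax":0,"ay":0,"az":0},
    {"tx":0.0,"ty":0,"tz":0.008,"ax":0,"ay":0,"az":0}
  ]
}}

```text
t: 14.58
eef_pos: [0.5209, 0.1403, 0.1743]
eef_rot: [1.065, 1.296, -1.068]
ft_force: [0.3, 0.9, -3.0]
width: 0.0484
```

```bash
python3 -c "
from h import *
go([.5211,.1410,.1583],0.193)
a=robot.read_camera('top')[140:250,165:285];b=robot.read_camera('side')[125:265,200:320]
cv2.imwrite('pics/d5.png',np.hstack([cv2.copyMakeBorder(cv2.resize(a,(360,330)),0,130,0,0,0),cv2.resize(b,(394,460))])[:,:,::-1])"
```

```text
t 14.57 pos [0.5209 0.1403 0.1743] w 0.0484 F [ 0.3  0.9 -3. ] q [ 0.2  -0.07  1.48  0.    1.74  0.01] 
axes x,y,z: [[-0.002, -0.0, -1.0], [0.982, 0.191, -0.002], [0.191, -0.982, -0.0]]
shift [ 0.032   0.0007 -0.0014] turn [-0.0004 -0.      0.0015]
```

View pics/d5.png

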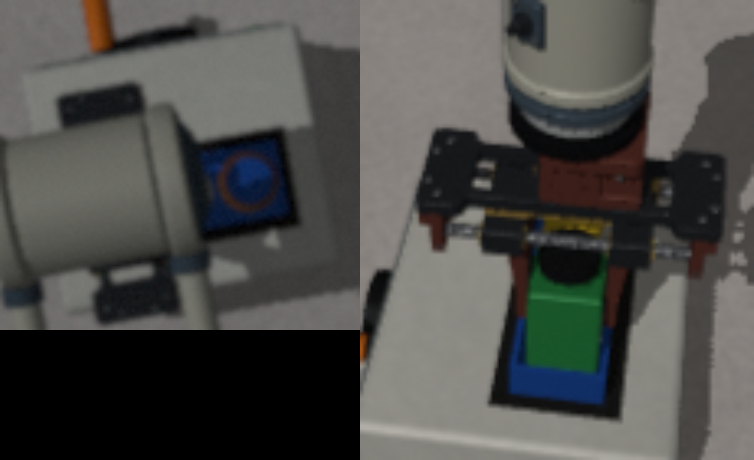

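d5: green's base is now below the rim and inside the near wall, with no contact force. Lowering the rest.

>>> {"name": "step_arm", "arguments": {
  "plan": [
    {"tx":0.01,"ty":0,"tz":0,"ax":0,"ay":0,"az":0},
    {"tx":0.02,"ty":0,"tz":0,"ax":0,"ay":0,"az":0},
    {"tx":0.026,"ty":0,"tz":0,"ax":0,"ay":0,"az":0},
    {"tx":0.026,"ty":0,"tz":0,"ax":0,"ay":0,"az":0}
  ]
}}

```text
t: 15.18
eef_pos: [0.5213, 0.1403, 0.1628]
eef_rot: [1.066, 1.294, -1.067]
ft_force: [1.0, 1.0, -2.7]
width: 0.0481
```

>>> {"name": "step_arm", "arguments": {
  "plan": [
    {"tx":0.003,"ty":0,"tz":0,"ax":0,"ay":0,"az":0},
    {"tx":0.006,"ty":0,"tz":0,"ax":0,"ay":0,"az":0},
    {"tx":0.006,"ty":0,"tz":0,"ax":0,"ay":0,"az":0}
  ]
}}

```text
t: 15.55
eef_pos: [0.5214, 0.1403, 0.1601]
eef_rot: [1.066, 1.294, -1.066]
ft_force: [-0.5, 1.0, -0.8]
width: 0.0477
```

>>> {"name": "step_arm", "arguments": {
  "plan": [
    {"tx":0.003,"ty":0,"tz":0,"ax":0,"ay":0,"az":0},
    {"tx":0.003,"ty":0,"tz":0,"ax":0,"ay":0,"az":0},
    {"tx":0.003,"ty":0,"tz":0,"ax":0,"ay":0,"az":0}
  ]
}}

```text
t: 15.92
eef_pos: [0.5215, 0.1402, 0.1586]
eef_rot: [1.066, 1.294, -1.067]
ft_force: [-0.6, 1.6, -1.9]
width: 0.0476
```

>>> {"name": "step_arm", "arguments": {
  "plan": [
    {"tx":0.002,"ty":0,"tz":0,"ax":0,"ay":0,"az":0},
    {"tx":0.002,"ty":0,"tz":0,"ax":0,"ay":0,"az":0}
  ]
}}

```text
t: 16.18
eef_pos: [0.5214, 0.1403, 0.1575]
eef_rot: [1.066, 1.294, -1.066]
ft_force: [-0.8, 0.5, -2.2]
width: 0.0482
```

>>> {"name": "step_arm", "arguments": {
  "plan": [
    {"tx":0.002,"ty":0,"tz":0,"ax":0,"ay":0,"az":0},
    {"tx":0.002,"ty":0,"tz":0,"ax":0,"ay":0,"az":0}
  ]
}}

```text
t: 16.42
eef_pos: [0.5216, 0.1403, 0.157]
eef_rot: [1.067, 1.294, -1.066]
ft_force: [-0.4, 1.2, 0.1]
width: 0.0478
```

>>> {"name": "step_arm", "arguments": {
  "plan": [
    {"tx":0.002,"ty":0,"tz":0,"ax":0,"ay":0,"az":0},
    {"tx":0.002,"ty":0,"tz":0,"ax":0,"ay":0,"az":0}
  ]
}}

```text
t: 16.68
eef_pos: [0.5215, 0.1403, 0.1569]
eef_rot: [1.067, 1.293, -1.065]
ft_force: [-2.1, 0.5, 4.4]
width: 0.0475
```

Seated. Releasing and lifting, then a check picture.

>>> {"name": "step_arm", "arguments": {
  "plan": [
    {"tx":0,"ty":0,"tz":0,"ax":0,"ay":0,"az":0},
    {"tx":0,"ty":0,"tz":0,"ax":0,"ay":0,"az":0},
    {"tx":0,"ty":0,"tz":0,"ax":0,"ay":0,"az":0},
    {"tx":0,"ty":0,"tz":0,"ax":0,"ay":0,"az":0}
  ],
  "fingers": 1
}}

```text
t: 17.18
eef_pos: [0.5214, 0.1402, 0.1554]
eef_rot: [1.066, 1.294, -1.067]
ft_force: [-0.3, 0.7, 0.2]
width: 0.0842
```

>>> {"name": "step_arm", "arguments": {
  "plan": [
    {"tx":-0.05,"ty":0,"tz":0,"ax":0,"ay":0,"az":0},
    {"tx":-0.12,"ty":0,"tz":0,"ax":0,"ay":0,"az":0},
    {"tx":-0.2,"ty":0,"tz":0,"ax":0,"ay":0,"az":0},
    {"tx":-0.2,"ty":0.08,"tz":0,"ax":0,"ay":0,"az":0},
    {"tx":-0.2,"ty":0.15,"tz":0,"ax":0,"ay":0,"az":0}
  ]
}}

```text
t: 17.8
eef_pos: [0.5963, 0.1549, 0.2568]
eef_rot: [1.068, 1.292, -1.065]
ft_force: [-0.1, -0.8, -1.3]
width: 0.0875
```

```bash
python3 -c "
from h import *
x,y,a=.5551,.096,3.334
P=lambda s:(np.array(s)@rz(a).T+[x,y,0])
p=P([-.152,-.05,.16]);print('peg target',p)
go(p,a+np.pi/2)
go(p,.193)
A=robot.read_camera('top')[120:250,165:300];b=robot.read_camera('side')[125:290,170:320]
cv2.imwrite('pics/d6.png',np.hstack([cv2.copyMakeBorder(cv2.resize(A,(405,390)),0,50,0,0,0),cv2.resize(b,(395,440))])[:,:,::-1])"
```

```text
peg target [0.69473399 0.17414314 0.16      ]
t 17.8 pos [0.5963 0.1549 0.2568] w 0.0875 F [-0.1 -0.8 -1.3] q [ 0.2   0.14  1.11 -0.    1.88  0.01] 
axes x,y,z: [[0.002, 0.0, -1.0], [0.982, 0.191, 0.002], [0.191, -0.982, 0.0]]
shift [ 0.1941  0.2001 -0.0003] turn [ 0.9999 -0.0011 -0.0012]
t 17.8 pos [0.5963 0.1549 0.2568] w 0.0875 F [-0.1 -0.8 -1.3] q [ 0.2   0.14  1.11 -0.    1.88  0.01] 
axes x,y,z: [[0.002, 0.0, -1.0], [0.982, 0.191, 0.002], [0.191, -0.982, 0.0]]
shift [ 0.1941  0.2001 -0.0003] turn [-0.0005  0.     -0.0015]
```

View pics/d6.png

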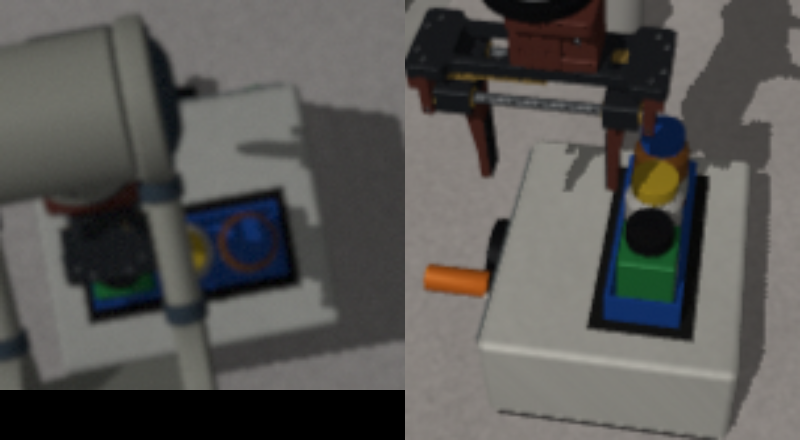

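d6: all three bottles stand in the carrier in a row: amber, white, green. Now I'll go to the peg with the fingers shut and turned 90° so the gripper body clears the shaker.

>>> {"name": "step_arm", "arguments": {
  "plan": [
    {"tx":0,"ty":0.08,"tz":0,"ax":0.11,"ay":0,"az":0},
    {"tx":0,"ty":0.14,"tz":0,"ax":0.22,"ay":0,"az":0},
    {"tx":0,"ty":0.21,"tz":0,"ax":0.33,"ay":0,"az":0},
    {"tx":0,"ty":0.21,"tz":0,"ax":0.44,"ay":0,"az":0},
    {"tx":0,"ty":0.21,"tz":0,"ax":0.55,"ay":0,"az":0}
  ],
  "fingers": 0
}}

```text
t: 18.52
eef_pos: [0.698, 0.1747, 0.2547]
eef_rot: [1.687, 0.809, -1.69]
ft_force: [0.2, 0.6, -0.3]
width: 0.0411
```

>>> {"name": "step_arm", "arguments": {
  "plan": [
    {"tx":0,"ty":0,"tz":0,"ax":0.11,"ay":0,"az":0},
    {"tx":0,"ty":0,"tz":0,"ax":0.22,"ay":0,"az":0},
    {"tx":0,"ty":0,"tz":0,"ax":0.33,"ay":0,"az":0},
    {"tx":0.08,"ty":0,"tz":0,"ax":0.45,"ay":0,"az":0},
    {"tx":0.16,"ty":0,"tz":0,"ax":0.45,"ay":0,"az":0}
  ]
}}

```text
t: 19.15
eef_pos: [0.6978, 0.1746, 0.1758]
eef_rot: [2.123, 0.202, -2.12]
ft_force: [0.6, -0.0, -0.3]
width: 0.0006
```

```bash
python3 -c "
from h import *
x,y,a=.5551,.0955,3.334
P=lambda s:(np.array(s)@rz(a).T+[x,y,0])
p=P([-.157,-.05,.125]);print('peg target',p)
go(p,a+np.pi/2)
A=robot.read_camera('top')[110:240,155:290];b=robot.read_camera('side')[125:290,150:300]
cv2.imwrite('pics/d7.png',np.hstack([cv2.copyMakeBorder(cv2.resize(A,(405,390)),0,50,0,0,0),cv2.resize(b,(395,440))])[:,:,::-1])"
```

```text
peg target [0.69964172 0.17459925 0.125     ]
t 19.15 pos [0.6978 0.1746 0.1758] w 0.0006 F [ 0.6 -0.  -0.3] q [ 0.2   0.42  0.93 -0.    1.79  1.58] 
axes x,y,z: [[0.002, 0.0, -1.0], [0.189, -0.982, -0.0], [-0.982, -0.189, -0.002]]
shift [ 0.1015  0.0008 -0.0034] turn [-0.0015 -0.001  -0.    ]
```

View pics/d7.png

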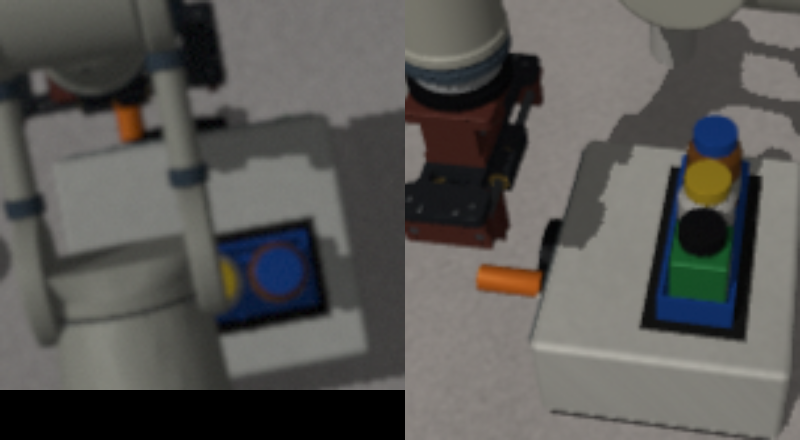

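d7: the shut gripper is poised over the orange peg, and the bottles are undisturbed. Descending to contact.

>>> {"name": "step_arm", "arguments": {
  "plan": [
    {"tx":0.05,"ty":-0.004,"tz":0,"ax":0,"ay":0,"az":0},
    {"tx":0.1,"ty":-0.004,"tz":0,"ax":0,"ay":0,"az":0},
    {"tx":0.11,"ty":-0.004,"tz":0,"ax":0,"ay":0,"az":0},
    {"tx":0.12,"ty":-0.004,"tz":0,"ax":0,"ay":0,"az":0},
    {"tx":0.13,"ty":-0.004,"tz":0,"ax":0,"ay":0,"az":0}
  ],
  "squeeze": 30
}}

```text
t: 19.88
eef_pos: [0.6985, 0.1777, 0.1137]
eef_rot: [2.125, 0.208, -2.117]
ft_force: [-3.2, 5.1, 10.0]
width: 0.0004
```

>>> {"name": "step_arm", "arguments": {
  "plan": [
    {"tx":0.01,"ty":-0.004,"tz":0,"ax":0,"ay":0,"az":0},
    {"tx":0.02,"ty":-0.007,"tz":0,"ax":0,"ay":0,"az":0},
    {"tx":0.02,"ty":-0.007,"tz":0,"ax":0,"ay":0,"az":0}
  ]
}}

```text
t: 20.25
eef_pos: [0.6977, 0.1813, 0.103]
eef_rot: [2.124, 0.207, -2.117]
ft_force: [0.1, 1.3, 2.5]
width: 0.0
```

```bash
python3 -c "
from h import *
go([.6996,.178,.06],.193+np.pi/2)"
```

```text
t 20.25 pos [0.6977 0.1813 0.103 ] w 0.0 F [0.1 1.3 2.5] q [0.21 0.43 1.05 0.   1.66 1.58] 
axes x,y,z: [[0.003, 0.002, -1.0], [0.192, -0.981, -0.001], [-0.981, -0.192, -0.003]]
shift [ 0.086   0.0074 -0.0022] turn [ 0.0003 -0.0022  0.0007]
```

>>> {"name": "step_arm", "arguments": {
  "plan": [
    {"tx":0.015,"ty":0,"tz":0,"ax":0,"ay":0,"az":0},
    {"tx":0.03,"ty":0.003,"tz":0,"ax":0,"ay":0,"az":0},
    {"tx":0.045,"ty":0.006,"tz":0,"ax":0,"ay":0,"az":0},
    {"tx":0.055,"ty":0.01,"tz":0,"ax":0,"ay":0,"az":0},
    {"tx":0.065,"ty":0.014,"tz":0,"ax":0,"ay":0,"az":0}
  ]
}}

```text
t: 20.88
eef_pos: [0.6992, 0.1751, 0.0704]
eef_rot: [2.125, 0.209, -2.117]
ft_force: [-1.9, 7.4, 9.3]
width: 0.0003
```

>>> {"name": "step_arm", "arguments": {
  "plan": [
    {"tx":0.006,"ty":0.003,"tz":0,"ax":0,"ay":0,"az":0},
    {"tx":0.012,"ty":0.005,"tz":0,"ax":0,"ay":0,"az":0},
    {"tx":0.014,"ty":0.005,"tz":0,"ax":0,"ay":0,"az":0},
    {"tx":0.014,"ty":0.005,"tz":0,"ax":0,"ay":0,"az":0}
  ]
}}

```text
t: 21.38
eef_pos: [0.6997, 0.1706, 0.0619]
eef_rot: [2.123, 0.204, -2.119]
ft_force: [1.9, 2.3, 6.7]
width: 0.0005
```

```bash
python3 -c "
from h import *
go([.6986,.172,.0595],.193+np.pi/2)"
```

```text
t 21.38 pos [0.6997 0.1706 0.0619] w 0.0005 F [1.9 2.3 6.7] q [ 0.19  0.44  1.11 -0.    1.59  1.57] 
axes x,y,z: [[0.002, 0.0, -1.0], [0.191, -0.982, 0.0], [-0.982, -0.191, -0.002]]
shift [ 0.0048 -0.0031  0.0016] turn [-0.0007 -0.0013 -0.0001]
```

>>> {"name": "step_arm", "arguments": {
  "plan": [
    {"tx":0.003,"ty":0,"tz":0,"ax":0,"ay":0,"az":0},
    {"tx":0.005,"ty":0,"tz":0,"ax":0,"ay":0,"az":0},
    {"tx":0.005,"ty":0,"tz":0,"ax":0,"ay":0,"az":0},
    {"tx":0.005,"ty":0,"tz":0,"ax":0,"ay":0,"az":0}
  ]
}}

```text
t: 21.88
eef_pos: [0.6998, 0.1701, 0.0605]
eef_rot: [2.123, 0.203, -2.118]
ft_force: [-0.0, 1.8, 9.5]
width: 0.0007
```

>>> {"name": "step_arm", "arguments": {
  "plan": [
    {"tx":0.003,"ty":0,"tz":0,"ax":0,"ay":0,"az":0},
    {"tx":0.003,"ty":0,"tz":0,"ax":0,"ay":0,"az":0},
    {"tx":0.003,"ty":0,"tz":0,"ax":0,"ay":0,"az":0}
  ]
}}

```text
t: 22.25
eef_pos: [0.6999, 0.1698, 0.0597]
eef_rot: [2.124, 0.202, -2.117]
ft_force: [-0.7, -0.8, 11.4]
width: 0.0005
```

```bash
python3 -c "
from h import *
go([.6986,.172,.0585],.193+np.pi/2)
A=robot.read_camera('top');b=robot.read_camera('side')
cv2.imwrite('pics/d8.png',np.hstack([cv2.resize(A,(400,300))[:,:],cv2.resize(b[120:300,130:330],(400,360))[:300]])[:,:,::-1])"
```

```text
t 22.25 pos [0.6999 0.1698 0.0597] w 0.0005 F [-0.7 -0.8 11.4] q [ 0.19  0.44  1.11 -0.    1.59  1.57] 
axes x,y,z: [[0.003, -0.001, -1.0], [0.19, -0.982, 0.001], [-0.982, -0.19, -0.003]]
shift [ 0.0023 -0.0049  0.0017] turn [-0.001  -0.0019 -0.0009]
```

View pics/d8.png

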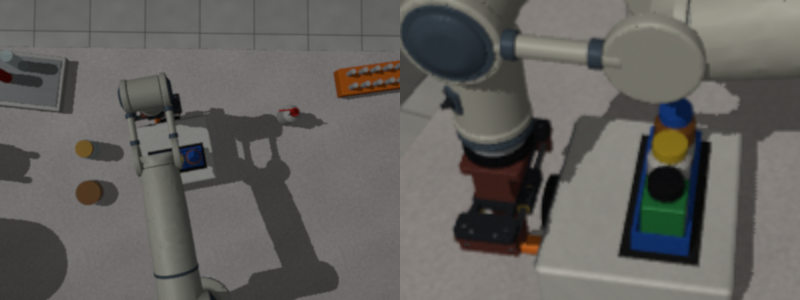

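d8: bottles are still seated, bystanders unmoved, and the gripper is holding the peg down. I'll press a little further to feel the stop.

>>> {"name": "step_arm", "arguments": {
  "plan": [
    {"tx":0.003,"ty":0,"tz":0,"ax":0,"ay":0,"az":0},
    {"tx":0.003,"ty":0,"tz":0,"ax":0,"ay":0,"az":0},
    {"tx":0.003,"ty":0,"tz":0,"ax":0,"ay":0,"az":0}
  ]
}}

```text
t: 22.72
eef_pos: [0.7, 0.1694, 0.0588]
eef_rot: [2.124, 0.201, -2.117]
ft_force: [-3.1, -0.6, 13.0]
width: 0.0004
```

>>> {"name": "step_arm", "arguments": {
  "plan": [
    {"tx":0.003,"ty":0,"tz":0,"ax":0,"ay":0,"az":0},
    {"tx":0.003,"ty":0,"tz":0,"ax":0,"ay":0,"az":0},
    {"tx":0.003,"ty":0,"tz":0,"ax":0,"ay":0,"az":0}
  ]
}}

```text
t: 23.1
eef_pos: [0.7001, 0.1693, 0.0585]
eef_rot: [2.125, 0.201, -2.116]
ft_force: [-3.6, -2.2, 17.1]
width: 0.0002
```

The force has climbed to 17 N and z has stalled at 58.5 mm, which is the stop height. Handing in while holding it there.

```bash
python3 -c "
from h import *
robot.read_camera('side'); s=robot.state(); print(s['t'],s['eef_pos'].round(4),s['ft_force'].round(1))
print(robot.sign_off())"
```

```text
23.15 [0.7    0.1693 0.0585] [-4.5 -2.8 18. ]
the job is handed in; nothing more can be done
None
```

I stood both bottles in the carrier and let go of them: amber in the −y end, green in the +y end, white between them. I then pressed the peg down to the stop with the shut fingers and handed the job in at 23.2 s, still holding it there.

- **Bottles:** the last pictures, taken after release and again during the press, showed all three upright in the carrier. The wash bottle, dish stack and jar had not visibly moved.
- **Dial:** the peg stalled with the fingertip 58.5 mm above the work surface, which matches the stop. The upward push rose from about 11 to 18 N over the last millimetre. I could not see the red dot from either camera, so this rests on height and force alone.
- **Green bottle:** on its first lowering it touched the end wall of the carrier with about 10 N. I lifted it, moved it about 4 mm inward, and it went in freely.
- **Shaker direction:** the dial faced +x, away from the robot, not −y as the text says. I followed the images.

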